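# Lock the clean-out cover of a ski-scraper sharpener

### The arm

A 6-joint arm with a two-finger parallel gripper is mounted at the origin on the work surface. World frame = base frame: x ahead of the robot, y to its left, z up, the work surface at z = 0. Lengths are in mm, angles in rad, forces in N, time in s.
With the tool pointing down it reaches from about 350 to 875 mm from the base axis. Payload 4.2 kg.
Tool frame: the origin (TCP) lies between the finger pads; the fingertips stand 11 mm ahead of it and the grasp point (between the pads) lies 8 mm behind it; z points along the fingers, y is the direction in which the jaws open and shut (so a half turn about z gives the same grasp; the last joint's range is limited). The gripper opens to 85 mm and grips with 20 to 120 N. Pads are 22 mm wide; open, the fingers measure 114 mm over their backs; the gripper's body (76 mm by 85 mm) begins 54 mm behind the grasp point. The pads swing forward as they close: fully open they stand 13 mm farther back than shut.
Start: joints at [-1.082, 0.385, 0.008, 0, -1.194, -0.259], TCP at [142.382, -608.545, 242.312] pointing down, gripper open.
Joint ranges: [-3.14, 3.14], [-1.21, 2.06], [-1.07, 1.41], [-3.16, 2.05], [-2.99, -0.16], [-3.1, 3.1]. Speed limits (rad/s): [2.79, 2.79, 3.14, 3.14, 3.14, 3.14].

### API

Orientations are given as a unit quaternion [x, y, z, w].
In Python, from bench import * gives the robot as it stands.
- The arm moves only by the tool servo_tool, never from a script. Its argument "rows" is a list of rows, each a list of 7 numbers: the opening, from 0 (shut) to 1 (fully open), then the shift along the tool's x, y, z in cm, then the turn, a rotation vector about the tool's x, y, z in degrees. A call has 1 to 12 rows; each row shifts and turns the commanded pose from where the row before left it, along the tool's axes as they then stand; what a row does not reach is not made up. A row lasts 1/10 s, in which the tool goes at most 50 mm and 8.59 degrees, less where a joint would pass 70% of its speed; a pose out of reach is approached as far as the arm can. A call is refused whole if a number of a shift passes 5 or a number of a turn 8.59, either way. A call with a gripper value outside its range is refused whole. The fingers move at their own pace and stop on an object; the grip force is fixed at half the most. Time passes only in rows, so rows that do not move let the fingers close. It gives the time, the measured TCP pose, the force and the opening at its end, in the units of the state.
- read_state(): the state, without advancing time (a new reading comes with each control period).
- get_image(name): name is "scene" or "top"; returns a dict with "image" (384x512x3 uint8, red, green, blue), "mtx" (3x3 intrinsics, pixels), "extrinsics" (4x4, takes a point from camera to world coordinates). Camera axes: x right, y up, looking along -z (the intrinsics and any distortion apply to the point x, -y, -z); pixel columns grow to the right and rows downward; lengths in mm; the calibration is good to about 2 mm. A picture is of the moment at which its call begins. There is no depth.
- job_done(): hands the job in, once; it reports no verdict.
The state is a dict: "clock": time; "joints": joint angles; "joint_vel": joint speeds; "joint_efforts": joint torques, N m; "position": TCP position; "ee_rot": TCP orientation; "contact_force": force on the tool from outside, world axes, zero at the start; "wrist_torque": the same for the moment, N m; "gripper_width": finger opening in mm.
Only numpy, scipy, OpenCV 4.12 (cv2) and the standard library are available. Lean on these libraries where they do the work, as an engineer would, in place of code of your own. Each camera call takes 0.05 s, during which the arm holds its last target. There are 200 camera calls.

### The job

The scraper sharpener's shavings chamber has just been emptied and its clean-out cover, the round one with a wing grip, is standing on the bench. Refit the cover in the round port on top of the machine and lock it: lugs down into the keyways, press it down against its sprung ring and turn it clockwise about a quarter turn until it drops into its locked detent, then let go of it. Feel your way and never force the cover against the machine, and leave everything else on the bench where it is.

Things in the scene. Friction and masses are not known exactly. Their poses are not given: they have to be found in the camera images.
- cover: Cast aluminium clean-out cover with a black plastic wing, about 160 g, standing upright on its plug. From the foot up: plug 41 mm across and 24.5 mm tall, its lowest 7 mm tapering to 28 mm; disc 92 mm across, from 24.5 to 31.5 mm above the foot; on it the wing to grip. Origin: centre of the plug's foot; z up, x along wing and lugs. Turned by half a turn it is the same cover.
- wing (a point): Middle of the cover's upright wing, on the axis, 45 mm above the foot. The wing is 58 mm long (x), 12 mm thick (y) and stands from the disc's top (31.5 mm above the foot) to 58 mm. Axes as the cover's.
- lugs (a point): Middle of the steel crossbar through the cover's plug, 13 mm above the foot; its two ends are the lugs. 58 mm tip to tip along x, 13 mm wide, tops 16 mm and undersides 10 mm above the foot, with a narrower bevel (54 by 9 mm) reaching down to 8 mm. Axes as the cover's.
- sharpener: Grey bench machine for sharpening ski scrapers, fixed: housing 160 mm (x) by 270 mm (y), top 90 mm above the bench; sharpening slot between two 14 mm high fences at y = +64 mm, motor at the back (+x), round clean-out port at y = -62 mm. Origin: on the bench under the middle of the housing; x points away from the front with switch and vents.
- port (a point): Middle of the port, nominally level with its keyway plate's top, 96 mm above the bench; axes as the sharpener's. The plate has a 43 mm hole and two facing keyways 15.4 mm wide, reaching 31 mm from the axis. They lie along x only roughly: the collar, bolted through curved slots on a gasket, is found clocked up to 17 degrees either way and up to 1.2 mm higher or lower than read. Feel or look for it.
- ring_top (a point): On the port's axis, level with the top of the steel ring (70 to 86 mm across) round the plate, 8 mm above the plate on springs: 4 N starts it, then 1.4 N per mm, solid at 7.5 mm. Cover lugs in the keyways: the disc rests on the ring, foot 16.5 mm below the port point (only 8 mm if the lugs lie on the plate). Pressed down 6 mm more (13 N), the lugs clear the rail under the plate and can turn.
- locked_foot (a point): Where the cover's foot is when locked, 19 mm below the port point. Turned 84 degrees clockwise (from above) from the keyways the lugs meet a solid stop under notches in the rail, 3 degrees of play either way; let up there, the ring lifts the cover 3.5 mm into them and holds it with 8 N. Turned less, it stays down, unlocked. Counterclockwise from the keyways is blocked.
- mug: White ceramic mug, 82 mm across, 95 mm tall, handle along its y; bystander. Origin: centre of its underside.
- wax_block: Yellow block of ski wax, 85 x 45 x 28 mm; bystander. Origin: centre of its underside.
- brush: Steel-bristle ski brush, wooden back up, 130 x 58 x 38 mm; bystander. Origin: centre of its underside.
- scraper: Blue plastic scraper blade lying flat, 62 x 140 x 5 mm; bystander. Origin: centre of its underside.
- file: Flat steel file, blade 22 x 200 x 5 mm with a 50 mm tang towards -y; bystander. Origin: under the middle of the blade.
- cork_block: Cork polishing block, 100 x 60 x 35 mm; bystander. Origin: centre of its underside.
Not all that is in view belongs to the job. What is shaped like the cover but orange, red or turquoise is not meant.

How it is judged:
By the outcome, as a careful person would: the job done as asked, in the order asked, and still so for the second after the job is handed in, with the robot touching nothing.
It also fails if it takes over 72 s, if anything falls off the work surface, if the arm or the gripper's body presses on something with over 40 N, if the wrist force passes 120 N, or if a joint passes its speed limit or range.

## Working session

There is one attempt and no reset: what is moved stays moved. The work goes in short steps, Python scripts to look and compute and a tool call to move; the robot and the scene stay as the last step left them, time stands still between calls to the robot, and variables do not carry over. Pictures are saved under pics/ and viewed, about 8 in all and at most 12, crops included, and the job is handed in when it is done.

Besides the shell and the picture viewer there is one more tool, called after "Emit:" as name([rows], argument=value, ...), one row to a line, values as JSON. servo_tool: Moves the arm, as the interface text tells. Its arguments: {"type":"object","properties":{"rows":{"type":"array","items":{"type":"array","items":{"type":"number"}}}},"required":["rows"]}

```bash
mkdir -p pics; ls
python3 - <<'E'
from bench import *
import cv2
s=read_state(); print({k:s[k] for k in s if k in('clock','position','ee_rot','contact_force','gripper_width')})
for n in('scene','top'):
    d=get_image(n); cv2.imwrite(f'pics/{n}0.png',d['image'][:,:,::-1]); print(n,d['mtx'].tolist(),d['extrinsics'].round(4).tolist(),[k for k in d])
E
```

```text
pics
{'clock': 0.0, 'position': array([ 142.28326216, -608.02044766,  241.22276655]), 'ee_rot': array([-1.14574467e-01,  9.93414078e-01,  1.06583075e-03, -1.59953814e-04]), 'contact_force': array([ 1.36609699,  0.17694844, -0.47550452]), 'gripper_width': 85.18252994985711}
scene [[369.21172167725854, 0.0, 251.797666399337], [0.0, 369.21172167725854, 188.1404747957647], [0.0, 0.0, 1.0]] [[-0.8052, -0.4667, 0.3658, 941.1016], [0.5929, -0.625, 0.5078, 538.9527], [-0.0084, 0.6258, 0.7799, 888.7084], [0.0, 0.0, 0.0, 1.0]] ['image', 'mtx', 'extrinsics']
top [[377.4838470448069, 0.0, 255.7890554881779], [0.0, 377.4838470448069, 193.8592575137826], [0.0, 0.0, 1.0]] [[0.0127, 0.9977, -0.0673, 453.9713], [-0.9999, 0.0131, 0.0056, 14.0363], [0.0064, 0.0672, 0.9977, 1352.6127], [0.0, 0.0, 0.0, 1.0]] ['image', 'mtx', 'extrinsics']
```

View pics/scene0.png

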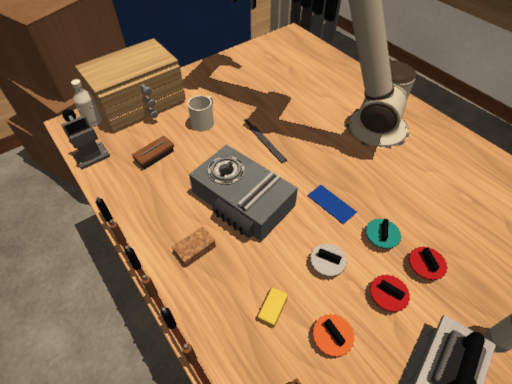

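View pics/top0.png

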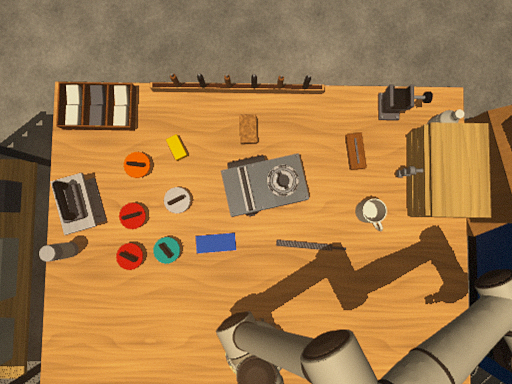

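Candidates for the cover: scene (328,260) / top (177,200) is bare aluminium with a black wing. The decoys are orange (333,335), red (390,293), red (427,263) and turquoise (383,234). I choose the aluminium one and check it in a close crop, together with the port.

```bash
cat > h.py <<'E'
import numpy as np, cv2
from bench import *
def ray(d,p,z):
    K,E=d['mtx'],np.array(d['extrinsics'])
    q=np.linalg.inv(K)@[p[0],p[1],1]; v=E[:3,:3]@[q[0],-q[1],-q[2]]; o=E[:3,3]
    return o+v*(z-o[2])/v[2]
def proj(d,P):
    E=np.array(d['extrinsics']); q=E[:3,:3].T@(np.array(P,float)-E[:3,3]); q=d['mtx']@[q[0],-q[1],-q[2]]; return q[:2]/q[2]
def crop(d,c,r,k): 
    x,y=map(int,c); return cv2.resize(d['image'][y-r:y+r,x-r:x+r,::-1],None,fx=k,fy=k,interpolation=cv2.INTER_CUBIC)
E
python3 - <<'E'
from h import *
t=get_image('top'); s=get_image('scene')
cv2.imwrite('pics/crop1.png',np.vstack([np.hstack([crop(t,(177,200),25,6),crop(s,(328,260),25,6)]),np.hstack([crop(t,(284,181),25,6),crop(s,(227,170),25,6)])]))
for n,d,c in(('top',t,(177,200)),('scene',s,(328,260))):
    im=d['image'].astype(int); g=im.max(2); sat=im.max(2)-im.min(2)
    m=np.zeros(g.shape,np.uint8); cv2.circle(m,c,26,1,-1)
    al=((sat<40)&(g>110)&(m>0)); bl=((g<70)&(m>0))
    for nm,mk,z in(('disc',al|bl,31.5),('wing',bl,58)):
        _,lab,st,_=cv2.connectedComponentsWithStats(mk.astype(np.uint8)); i=1+st[1:,4].argmax()
        cs=max(cv2.findContours((lab==i).astype(np.uint8),0,cv2.CHAIN_APPROX_NONE)[0],key=cv2.contourArea)
        if nm=='disc': e=cv2.fitEllipse(cv2.convexHull(cs)); print(n,nm,np.round(e[0],1),np.round(e[1],1),ray(d,e[0],z).round(1))
        else:
            W=np.array([ray(d,p,z)[:2] for p in np.argwhere(lab==i)[:,::-1]]); c0=W.mean(0); u=np.linalg.svd(W-c0)[2][0] if False else np.linalg.eigh(np.cov((W-c0).T))[1][:,1]
            print(n,nm,st[i,4],c0.round(1),'axis deg',np.degrees(np.arctan2(u[1],u[0])).round(1))
print('port rough',ray(t,(284,181),104).round(1),ray(s,(227,170),104).round(1))
# housing grey mask
E
```

```text
top disc [175.9 200. ] [ 5.5 17.3] [518.  285.8  31.5]
top wing 50 [517.3 282. ] axis deg 116.9
scene disc [328.  259.7] [30.8 36. ] [522.1 288.   31.5]
scene wing 181 [526.4 289.3] axis deg 118.2
port rough [582.2 -86.2 104. ] [590.3 -67.3 104. ]
```

View pics/crop1.png

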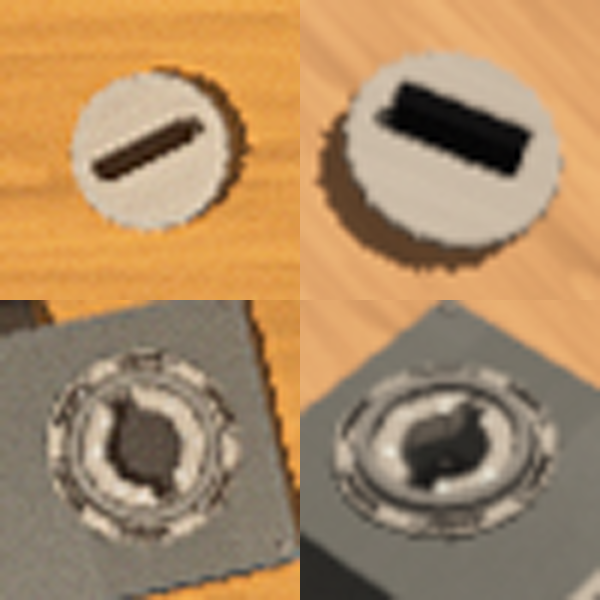

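The crop confirms it: a bare aluminium disc with a black wing, centred at top (176.7,200) and scene (328,260). The port is at top (283.2,180.2) and scene (226.2,170), with keyways clocked from the upper left to the lower right in the top view. The two views disagree by about 20 mm on the port, so I'll triangulate.

Run:
```python
from h import *
t=get_image('top'); s=get_image('scene')
def tri(a,b):
    L=[]
    for d,p in((t,a),(s,b)):
        o=np.array(d['extrinsics'])[:3,3]; v=ray(d,p,0)-o; L.append((o,v/np.linalg.norm(v)))
    A=sum(np.eye(3)-np.outer(v,v) for o,v in L); b_=sum((np.eye(3)-np.outer(v,v))@o for o,v in L); P=np.linalg.solve(A,b_)
    return P.round(1), [np.linalg.norm(np.cross(P-o,v)).round(1) for o,v in L]
print('cover',tri((176.7,200),(328,259.7)), ray(t,(176.7,200),31.5).round(1))
print('port',tri((283.2,180.2),(226.2,170)))
print('scene E',s['extrinsics'].round(4).tolist())
for z in (90,98,104): print(z,ray(t,(283.2,180.2),z).round(1),ray(s,(226.2,170),z).round(1))
# hole masks + ring
out=[]
for d,c in((t,(283,180)),(s,(226,169))): out.append(crop(d,c,40,9)[:, :])
T=crop(t,(265,185),50,6); S=crop(s,(243,190),60,5)
cv2.imwrite('pics/crop2.png',np.hstack([T,cv2.resize(S,(400,400)) if False else S[:600,:600]])[:, :1200])
im=cv2.resize(np.hstack([T,S]),(800,400)); cv2.imwrite('pics/crop2.png',im)
```

```text
cover (array([518. , 285.2,  22.9]), [np.float64(0.4), np.float64(0.4)]) [517.9 283.1  31.5]
port (array([585.4, -83.8,  86. ]), [np.float64(1.7), np.float64(1.7)])
scene E [[-0.8052, -0.4667, 0.3658, 941.1016], [0.5929, -0.625, 0.5078, 538.9527], [-0.0084, 0.6258, 0.7799, 888.7084], [0.0, 0.0, 0.0, 1.0]]
90 [586.3 -84.6  90. ] [585.9 -79.5  90. ]
98 [585.5 -84.   98. ] [589.5 -73.3  98. ]
104 [584.9 -83.5 104. ] [592.2 -68.6 104. ]
```

View pics/crop2.png

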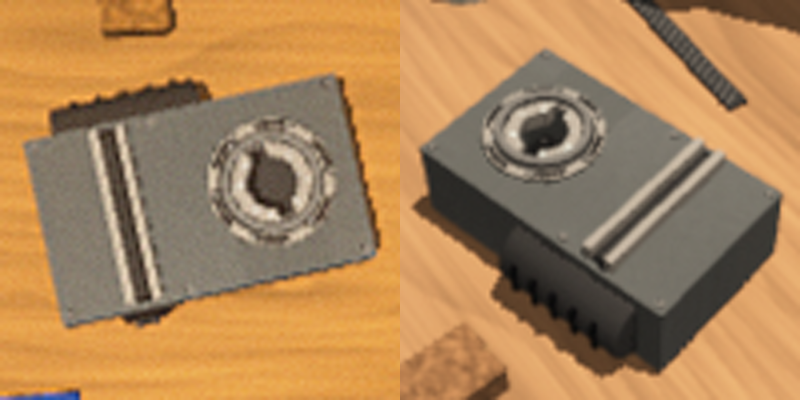

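The bias is mostly from reading the flange (about z 92) as the ring top. I'll use the top view for xy, refine it with averaged images and compute the first move.

```bash
cat >> h.py <<'E'
def avg(n,k=6):
    D=[get_image(n) for _ in range(k)]; d=dict(D[0]); d['f']=np.mean([x['image'].astype(float) for x in D],0); d['image']=d['f'].round().astype(np.uint8); return d
from scipy.spatial.transform import Rotation as R
def plan(P,th,n,s=None):
    """rows (tool cm, deg about tool z) to reach P with tool x at heading th (deg), tool down"""
    s=s or read_state(); M=R.from_quat(s['ee_rot']).as_matrix(); t0=np.degrees(np.arctan2(M[1,0],M[0,0])); p=np.array(s['position'])
    dt=(th-t0+180)%360-180; dP=(np.array(P)-p)/n; print('now',p.round(1),'th',round(t0,1),'tilt',np.degrees(M[:2,2]).round(2),'F',s['contact_force'].round(1),'T',s['wrist_torque'].round(2),'w',round(s['gripper_width'],1),'t',s['clock'])
    for i in range(n):
        a=np.radians(t0+dt*i/n); x=np.array([np.cos(a),np.sin(a),0]); y=np.array([np.sin(a),-np.cos(a),0])
        print([round(float(v)/10,2) for v in (dP@x,dP@y,-dP[2])],round(-dt/n,2))
E
python3 - <<'E'
from h import *
t=avg('top',4); s=avg('scene',4)
def up(d,c,r,k=8): return cv2.resize(d['f'][c[1]-r:c[1]+r+1,c[0]-r:c[0]+r+1],None,fx=k,fy=k,interpolation=cv2.INTER_LINEAR)
def px(p,c,r,k=8): return (np.array(p)+.5)/k-.5+np.array(c)-r
def big(m,ctr):
    n,l,st,_=cv2.connectedComponentsWithStats(m.astype(np.uint8)); j=1+st[1:,4].argmax(); return l==j
for nm,d,c in(('top',t,(177,200)),('scene',s,(328,259))):
    U=up(d,c,24); sat=U.max(2)-U.min(2); g=U.max(2)
    bl=big((g<100)&(np.hypot(*(np.indices(g.shape)-g.shape[0]/2))<12*8*(1 if nm=='top' else 1.2)),0); al=big(((sat<60)&(g>120))|bl,0)
    cs=max(cv2.findContours(al.astype(np.uint8),0,1)[0],key=cv2.contourArea); e=cv2.fitEllipse(cv2.convexHull(cs)); q=px(e[0],c,24)
    W=np.array([ray(d,px(p,c,24),58)[:2] for p in np.argwhere(bl)[::7,::-1]]); w,V=np.linalg.eigh(np.cov(W.T)); u=V[:,1]
    print(nm,'disc',q.round(2),np.round(np.array(e[1])/8,1),ray(d,q,31.5).round(1),'wing c(z58)',W.mean(0).round(1),'ang',np.degrees(np.arctan2(u[1],u[0])).round(1),'len',np.sqrt(12*w).round(1))
c=(283,180)
U=up(t,c,20); g=U.max(2); H=big((g<115)&(np.hypot(*(np.indices(g.shape)-g.shape[0]/2))<10.5*8),0)
W=np.array([ray(t,px(p,c,20),96)[:2] for p in np.argwhere(H)[::7,::-1]]); w,V=np.linalg.eigh(np.cov(W.T)); u=V[:,1]
print('hole',W.mean(0).round(1),'ang',np.degrees(np.arctan2(u[1],u[0])).round(1),np.sqrt(12*w).round(1),'area mm2~',H.sum()/64*(1250/377)**2)
f=U.max(2); F=((U.max(2)-U.min(2))<60)
br=(g>165)
pts=np.argwhere(br&(np.hypot(*(np.indices(g.shape)-g.shape[0]/2))<19*8))[:,::-1].astype(np.float32); e=cv2.fitEllipse(cv2.convexHull(pts)); q=px(e[0],c,20); print('flange',q.round(2),np.round(np.array(e[1])/8,1),ray(t,q,92).round(1))
plan((518,284,140),-65,20)
E
```

```text
top disc [177.06 199.74] [25.8 26.6] [518.8 281.9  31.5] wing c(z58) [518.1 280.5] ang 117.2 len [11.8 59.6]
scene disc [327.96 259.6 ] [31.5 37.4] [521.8 287.7  31.5] wing c(z58) [526.4 289.3] ang 119.0 len [24.4 57.2]
hole [585.9 -81.5] ang -152.4 [32.6 49.9] area mm2~ 1581.5229364696859
flange [282.35 180.2 ] [31.5 31.9] [586.1 -81.6  92. ]
now [ 142.4 -608.5  242.3] th -166.8 tilt [ 0. -0.] F [-0.4  0.2  0.4] T [ 0.04 -0.    0.01] w 85.7 t 0.7
[-2.85, 3.92, 0.51] -5.09
[-3.18, 3.65, 0.51] -5.09
[-3.49, 3.35, 0.51] -5.09
[-3.78, 3.03, 0.51] -5.09
[-4.03, 2.68, 0.51] -5.09
[-4.25, 2.31, 0.51] -5.09
[-4.44, 1.93, 0.51] -5.09
[-4.6, 1.53, 0.51] -5.09
[-4.71, 1.11, 0.51] -5.09
[-4.79, 0.69, 0.51] -5.09
[-4.83, 0.26, 0.51] -5.09
[-4.84, -0.17, 0.51] -5.09
[-4.8, -0.6, 0.51] -5.09
[-4.73, -1.02, 0.51] -5.09
[-4.62, -1.44, 0.51] -5.09
[-4.48, -1.84, 0.51] -5.09
[-4.3, -2.23, 0.51] -5.09
[-4.08, -2.6, 0.51] -5.09
[-3.83, -2.96, 0.51] -5.09
[-3.56, -3.29, 0.51] -5.09
```

Emit:
servo_tool([
  [1,-2.85,3.9,0,0,0,-5.19],
  [1,-3.2,3.65,0,0,0,-5.19],
  [1,-3.5,3.35,0,0,0,-5.19],
  [1,-3.8,3.0,0,0,0,-5.19],
  [1,-4.05,2.7,0,0,0,-5.19],
  [1,-4.25,2.3,0,0,0,-5.19],
  [1,-4.45,1.9,0,0,0,-5.19],
  [1,-4.6,1.5,0,0,0,-5.19],
  [1,-4.7,1.1,0,0,0,-5.19],
  [1,-4.8,0.7,0,0,0,-5.19],
])

```text
clock: 1.7
position: [328.3, -159.5, 242.9]
ee_rot: [-0.539, 0.842, -0.001, 0.001]
contact_force: [1.7, -0.4, 0.2]
gripper_width: 85.6
```

Emit:
servo_tool([
  [1,-4.85,0.25,0.5,0,0,-5.19],
  [1,-4.85,-0.15,0.5,0,0,-5.19],
  [1,-4.8,-0.6,1,0,0,-5.19],
  [1,-4.7,-1.0,1,0,0,-5.19],
  [1,-4.6,-1.45,1,0,0,-5.19],
  [1,-4.5,-1.85,1,0,0,-5.19],
  [1,-4.3,-2.2,1,0,0,-5.19],
  [1,-4.05,-2.6,1,0,0,-5.19],
  [1,-3.8,-3.0,1,0,0,-5.19],
  [1,-3.5,-3.3,1,0,0,-5.19],
  [1,0,0,0,0,0,0],
  [1,0,0,0,0,0,0],
])

```text
clock: 2.9
position: [504.9, 289.2, 151.2]
ee_rot: [0.853, -0.522, -0.0, 0.001]
contact_force: [-1.1, 0.1, -0.1]
gripper_width: 85.2
```

Run:
```python
from h import *
plan((519.5,283.5,85),-63,3)
```

```text
now [504.9 289.2 151.2] th -63.0 tilt [-0.08 -0.08] F [-1.1  0.1 -0.1] T [-0.06 -0.02  0.  ] w 85.2 t 2.9
[0.39, -0.35, 2.21] 0.01
[0.39, -0.35, 2.21] 0.01
[0.39, -0.35, 2.21] 0.01
```

Emit:
servo_tool([
  [1,0.4,-0.35,2.2,0,0,0],
  [1,0.4,-0.35,2.2,0,0,0],
  [1,0.4,-0.35,2.2,0,0,0],
  [1,0,0,0,0,0,0],
  [1,0,0,0,0,0,0],
])

```text
clock: 3.4
position: [520.0, 281.7, 87.2]
ee_rot: [0.852, -0.523, 0.0, -0.0]
contact_force: [-1.1, 0.4, 0.6]
gripper_width: 85.3
```

Run:
```python
from h import *
s=get_image('scene');t=get_image('top')
cv2.imwrite('pics/g1.png',np.hstack([crop(s,(328,245),40,5),crop(t,(180,205),40,5)]))
plan((519.5,283.5,46),-63,3)
```

```text
now [520.5 282.7  88.2] th -63.0 tilt [0.13 0.1 ] F [ 0.1 -0.3 -0.3] T [ 0.03  0.01 -0.04] w 85.6 t 3.5
[-0.04, 0.02, 1.41] -0.01
[-0.04, 0.02, 1.41] -0.01
[-0.04, 0.02, 1.41] -0.01
```

View pics/g1.png

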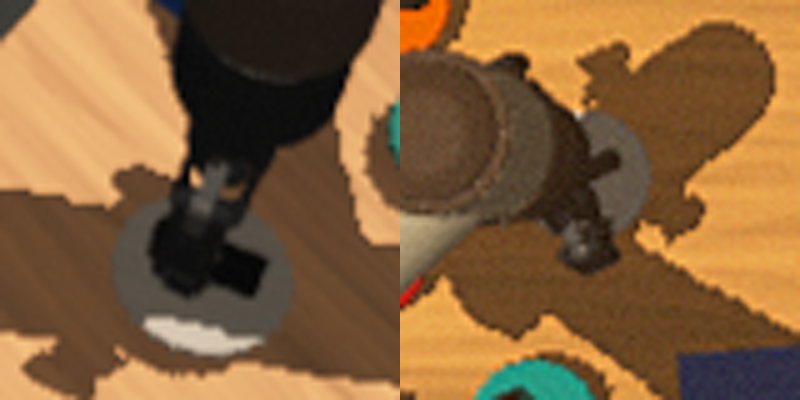

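The gripper stands over the wing with the jaws across it: near finger at scene (325,257), lower finger at top (177,214). I'll check the offset along the wing by projecting where the fingers should appear.

Run:
```python
from h import *
s=get_image('scene');t=get_image('top'); p=np.array([520,282.7,0]); j=np.array([np.cos(np.radians(27)),np.sin(np.radians(27)),0])
w=np.array([j[1],-j[0],0])
for n,d,c,o in(('scene',s,(328,245),0),('top',t,(180,205),400)):
    f=lambda P:((proj(d,P)-np.array(c)+40)*5+[o,0]).round(0)
    for sg in(1,-1): print(n,'finger',sg,[f(p+sg*j*50+[0,0,z]) for z in(90,110,140)])
    print(n,'wing',[f(np.array([519,282.5,58])+k*w*29) for k in(1,-1)],'disc',f([519,282.5,31.5]))
```

```text
scene finger 1 [array([179., 290.]), array([185., 270.]), array([195., 238.])]
scene finger -1 [array([246., 129.]), array([253., 108.]), array([264.,  74.])]
scene wing [array([150., 215.]), array([260., 260.])] disc [197. 263.]
top finger 1 [array([534., 101.]), array([527.,  98.]), array([517.,  94.])]
top finger -1 [array([599., 234.]), array([593., 234.]), array([584., 233.])]
top wing [array([615., 153.]), array([538., 190.])] disc [584. 173.]
```

The projections agree within about 2 px. I'll descend and grip.

Emit:
servo_tool([
  [1,0,0,1.4,0,0,0],
  [1,0,0,1.4,0,0,0],
  [1,0,0,1.3,0,0,0],
  [1,0,0,0,0,0,0],
  [0,0,0,0,0,0,0],
  [0,0,0,0,0,0,0],
  [0,0,0,0,0,0,0],
  [0,0,0,0,0,0,0],
  [0,0,0,0,0,0,0],
  [0,0,0,0,0,0,0],
])

```text
clock: 4.6
position: [520.2, 282.6, 45.8]
ee_rot: [0.853, -0.523, 0.0, -0.0]
contact_force: [-0.6, 0.9, 2.3]
gripper_width: 10.9
```

Emit:
servo_tool([
  [0,0,0,-0.5,0,0,0],
  [0,0,0,-2,0,0,0],
  [0,0,0,-3.5,0,0,0],
  [0,0,0,-3.5,0,0,0],
  [0,0,0,-3.0,0,0,0],
  [0,0,0,0,0,0,0],
  [0,0,0,0,0,0,0],
  [0,0,0,0,0,0,0],
])

```text
clock: 5.4
position: [518.9, 281.7, 168.6]
ee_rot: [0.852, -0.523, -0.001, 0.002]
contact_force: [0.2, 0.7, -3.2]
gripper_width: 10.8
```

Run:
```python
from h import *
plan((586,-82,160),27.5,12)
```

```text
now [518.9 281.7 168.6] th -63.1 tilt [-0.18 -0.11] F [ 0.2  0.7 -3.2] T [-0.01  0.04  0.08] w 10.8 t 5.4
[2.96, 0.87, 0.07] -7.55
[2.82, 1.25, 0.07] -7.55
[2.63, 1.61, 0.07] -7.55
[2.39, 1.94, 0.07] -7.55
[2.12, 2.24, 0.07] -7.55
[1.8, 2.5, 0.07] -7.55
[1.46, 2.72, 0.07] -7.55
[1.09, 2.88, 0.07] -7.55
[0.7, 3.0, 0.07] -7.55
[0.3, 3.07, 0.07] -7.55
[-0.1, 3.08, 0.07] -7.55
[-0.51, 3.04, 0.07] -7.55
```

Emit:
servo_tool([
  [0,2.95,0.85,0,0,0,-7.55],
  [0,2.8,1.25,0,0,0,-7.55],
  [0,2.65,1.6,0,0,0,-7.55],
  [0,2.4,1.95,0,0,0,-7.55],
  [0,2.1,2.25,0,0,0,-7.55],
  [0,1.8,2.5,0,0,0,-7.55],
  [0,1.45,2.7,0,0,0,-7.55],
  [0,1.1,2.9,0,0,0,-7.55],
  [0,0.7,3.0,0,0,0,-7.55],
  [0,0.3,3.05,0,0,0,-7.55],
  [0,-0.1,3.1,0,0,0,-7.55],
  [0,-0.5,3.05,0,0,0,-7.55],
])

```text
clock: 6.6
position: [586.9, -82.4, 168.2]
ee_rot: [0.971, 0.241, -0.002, -0.0]
contact_force: [0.1, 0.0, -0.5]
gripper_width: 11.2
```

Emit:
servo_tool([
  [0,0,0,0,0,0,0],
  [0,0,0,0,0,0,0],
  [0,0,0,0,0,0,0],
])

```text
clock: 6.9
position: [587.2, -80.6, 169.2]
ee_rot: [0.971, 0.238, -0.001, -0.0]
contact_force: [-0.0, 0.4, -2.8]
gripper_width: 11.0
```

Run:
```python
from h import *
s=avg('scene',3);t=avg('top',3)
cv2.imwrite('pics/p1.png',np.hstack([crop(s,(228,160),40,5),crop(t,(280,185),40,5)]))
plan((586,-82,140),27.5,2)
```

```text
now [587.8 -80.4 170.4] th 27.6 tilt [0. 0.] F [ 0.9  0.  -2. ] T [0.03 0.02 0.01] w 10.8 t 7.2
[-0.12, 0.03, 1.52] 0.06
[-0.12, 0.03, 1.52] 0.06
```

View pics/p1.png

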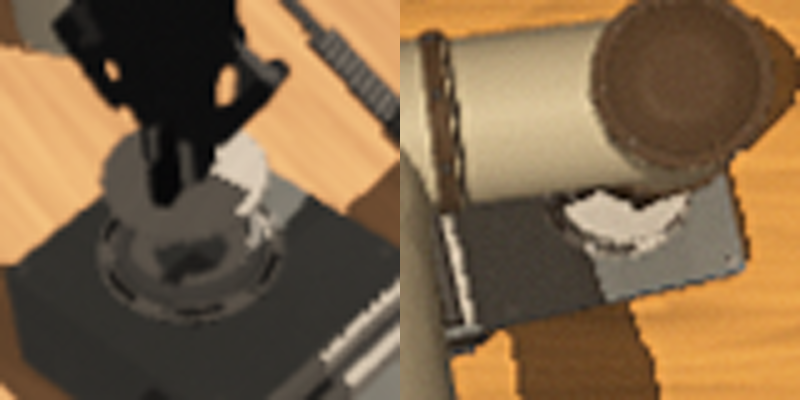

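The cover is in hand over the port: disc centred near scene (225,157), aligned with the port below it. Next I centre it, go down to just above plate contact, then feel.

Emit:
servo_tool([
  [0,-0.19,0.04,1.2,0,0,0],
  [0,0,0,1.2,0,0,0],
  [0,0,0,0,0,0,0],
  [0,0,0,0,0,0,0],
])

```text
clock: 7.6
position: [586.0, -82.4, 145.5]
ee_rot: [0.971, 0.238, -0.001, -0.0]
contact_force: [0.4, 0.4, -1.4]
gripper_width: 10.8
```

Emit:
servo_tool([
  [0,0,0,0.3,0,0,0],
  [0,0,0,0.3,0,0,0],
  [0,0,0,0,0,0,0],
])

```text
clock: 7.9
position: [586.1, -82.3, 140.0]
ee_rot: [0.971, 0.238, -0.0, -0.0]
contact_force: [0.3, -0.1, -2.1]
gripper_width: 10.7
```

Emit:
servo_tool([
  [0,0,0,0.15,0,0,0],
  [0,0,0,0.0,0,0,0],
])

```text
clock: 8.1
position: [586.3, -82.3, 138.7]
ee_rot: [0.971, 0.238, -0.0, -0.0]
contact_force: [-0.5, -1.4, -2.5]
gripper_width: 10.7
```

Run:
```python
from h import *
plan((586,-82,134),27.5,1)
```

```text
now [586.3 -82.3 138.7] th 27.6 tilt [-0.01  0.  ] F [-0.5 -1.4 -2.5] T [-0.    0.03  0.02] w 10.7 t 8.1
[-0.01, -0.04, 0.47] 0.07
```

Emit:
servo_tool([
  [0,0,0,0.15,0,0,0],
  [0,0,0,0,0,0,0],
])

```text
clock: 8.3
position: [586.2, -82.3, 137.2]
ee_rot: [0.971, 0.238, -0.0, -0.0]
contact_force: [-0.7, -0.1, -1.7]
gripper_width: 10.8
```

Emit:
servo_tool([
  [0,0,0,0.15,0,0,0],
  [0,0,0,0,0,0,0],
])

```text
clock: 8.5
position: [586.5, -82.3, 135.8]
ee_rot: [0.971, 0.238, 0.0, 0.0]
contact_force: [-0.2, 0.3, -0.3]
gripper_width: 10.9
```

Emit:
servo_tool([
  [0,0,0,0.1,0,0,0],
  [0,0,0,0,0,0,0],
])

```text
clock: 8.7
position: [586.8, -82.2, 135.2]
ee_rot: [0.971, 0.238, 0.001, 0.0]
contact_force: [-0.0, 0.4, 0.1]
gripper_width: 10.6
```

Emit:
servo_tool([
  [0,0,0,0.1,0,0,0],
  [0,0,0,0,0,0,0],
])

```text
clock: 8.9
position: [587.0, -82.1, 134.6]
ee_rot: [0.971, 0.238, 0.001, 0.0]
contact_force: [0.1, 1.7, 2.9]
gripper_width: 11.1
```

Soft contact on the taper, and it pushes the cover toward +x. I'll shift that way and continue.

Emit:
servo_tool([
  [0,0.15,0.04,-0.05,0,0,0],
  [0,0,0,0,0,0,0],
])

```text
clock: 9.1
position: [587.9, -81.9, 134.2]
ee_rot: [0.971, 0.238, -0.0, -0.0]
contact_force: [0.3, 1.4, 1.3]
gripper_width: 10.9
```

Emit:
servo_tool([
  [0,0,0,0.1,0,0,0],
  [0,0,0,0,0,0,0],
])

```text
clock: 9.3
position: [588.1, -81.8, 133.9]
ee_rot: [0.971, 0.238, 0.0, 0.0]
contact_force: [-1.2, 2.5, 4.5]
gripper_width: 10.6
```

Emit:
servo_tool([
  [0,0,0,0.1,0,0,0],
  [0,0,0,0,0,0,0],
])

```text
clock: 9.5
position: [588.3, -81.5, 132.8]
ee_rot: [0.971, 0.238, 0.001, -0.0]
contact_force: [1.2, 3.2, -0.1]
gripper_width: 10.6
```

Run:
```python
from h import *
plan((586,-82,134),27.5,1)
```

```text
now [588.3 -81.5 132.8] th 27.6 tilt [0.1  0.05] F [ 1.2  3.2 -0.1] T [ 1.21 -0.13  0.02] w 10.6 t 9.5
[-0.23, -0.06, -0.12] 0.07
```

Emit:
servo_tool([
  [0,0.04,-0.08,0,0,0,0],
  [0,0,0,0,0,0,0],
])

```text
clock: 9.7
position: [587.9, -80.9, 131.7]
ee_rot: [0.971, 0.238, 0.0, -0.0]
contact_force: [1.6, 2.2, -0.3]
gripper_width: 10.9
```

Emit:
servo_tool([
  [0,0,0,0.1,0,0,0],
  [0,0,0,0,0,0,0],
])

```text
clock: 9.9
position: [588.0, -81.0, 130.9]
ee_rot: [0.971, 0.238, 0.0, -0.0]
contact_force: [1.7, 2.4, -1.7]
gripper_width: 10.5
```

Emit:
servo_tool([
  [0,0,0,0.1,0,0,0],
  [0,0,0,0,0,0,0],
])

```text
clock: 10.1
position: [588.0, -81.0, 130.1]
ee_rot: [0.971, 0.238, 0.0, -0.0]
contact_force: [1.7, 3.0, -1.5]
gripper_width: 10.7
```

Run:
```python
from h import *
plan((586,-82,134),27.5,1)
```

```text
now [588.  -81.  130.1] th 27.6 tilt [0.01 0.01] F [ 1.7  3.  -1.5] T [ 0.83 -0.58  0.05] w 10.7 t 10.1
[-0.22, -0.0, -0.39] 0.07
```

Emit:
servo_tool([
  [0,0.05,-0.03,0.1,0,0,0],
  [0,0,0,0,0,0,0],
])

```text
clock: 10.3
position: [587.9, -80.8, 129.1]
ee_rot: [0.971, 0.238, -0.0, 0.0]
contact_force: [1.3, 2.8, -0.8]
gripper_width: 10.9
```

Emit:
servo_tool([
  [0,0,0,0.1,0,0,0],
  [0,0,0,0,0,0,0],
])

```text
clock: 10.5
position: [587.9, -80.7, 128.1]
ee_rot: [0.971, 0.238, -0.0, 0.0]
contact_force: [0.8, 2.6, -1.1]
gripper_width: 10.7
```

Emit:
servo_tool([
  [0,0,0,0.1,0,0,0],
  [0,0,0,0,0,0,0],
])

```text
clock: 10.7
position: [587.9, -80.7, 127.1]
ee_rot: [0.971, 0.238, -0.0, -0.0]
contact_force: [0.7, 1.3, -1.4]
gripper_width: 10.7
```

Emit:
servo_tool([
  [0,0,0,0.1,0,0,0],
  [0,0,0,0,0,0,0],
])

```text
clock: 10.9
position: [588.0, -80.7, 126.1]
ee_rot: [0.971, 0.238, -0.0, -0.0]
contact_force: [-0.1, 0.4, -1.2]
gripper_width: 10.7
```

Run:
```python
from h import *
plan((586,-82,134),27.5,1)
```

```text
now [588.  -80.7 126.1] th 27.6 tilt [-0.03 -0.01] F [-0.1  0.4 -1.2] T [ 0.28 -0.36 -0.04] w 10.7 t 10.9
[-0.23, 0.03, -0.79] 0.06
```

The lugs are in the keyways (foot about 80 mm, below lug-on-plate level). Next I press the ring down.

Emit:
servo_tool([
  [0,0,0,0.1,0,0,0],
  [0,0,0,0.1,0,0,0],
  [0,0,0,0,0,0,0],
])

```text
clock: 11.2
position: [588.0, -80.7, 124.5]
ee_rot: [0.971, 0.238, -0.0, 0.0]
contact_force: [0.2, 0.9, -0.2]
gripper_width: 10.9
```

Emit:
servo_tool([
  [0,0,0,0.1,0,0,0],
  [0,0,0,0.1,0,0,0],
  [0,0,0,0,0,0,0],
])

```text
clock: 11.5
position: [588.0, -80.7, 122.8]
ee_rot: [0.971, 0.238, -0.0, 0.0]
contact_force: [-1.3, 1.0, 5.6]
gripper_width: 10.9
```

Emit:
servo_tool([
  [0,0,0,0.1,0,0,0],
  [0,0,0,0.1,0,0,0],
  [0,0,0,0,0,0,0],
])

```text
clock: 11.8
position: [588.1, -80.7, 121.0]
ee_rot: [0.971, 0.238, -0.0, 0.0]
contact_force: [-2.5, 0.0, 6.2]
gripper_width: 10.9
```

Run:
```python
from h import *
plan((586,-82,134),27.5,1)
```

```text
now [588.1 -80.7 121. ] th 27.6 tilt [-0.   -0.02] F [-2.5  0.   6.2] T [ 0.48  0.68 -0.04] w 10.9 t 11.8
[-0.24, 0.02, -1.3] 0.08
```

Emit:
servo_tool([
  [0,0,0,0.1,0,0,0],
  [0,0,0,0.1,0,0,0],
  [0,0,0,0,0,0,0],
])

```text
clock: 12.1
position: [588.1, -80.7, 119.5]
ee_rot: [0.971, 0.238, 0.0, 0.0]
contact_force: [-3.3, 0.9, 8.2]
gripper_width: 10.9
```

Emit:
servo_tool([
  [0,0,0,0.1,0,0,0],
  [0,0,0,0,0,0,0],
])

```text
clock: 12.3
position: [588.1, -80.7, 118.7]
ee_rot: [0.971, 0.238, 0.0, 0.0]
contact_force: [-3.4, 2.3, 9.3]
gripper_width: 10.6
```

Emit:
servo_tool([
  [0,0,0,0.05,0,0,0],
  [0,0,0,0,0,0,0],
])

```text
clock: 12.5
position: [588.1, -80.7, 118.4]
ee_rot: [0.971, 0.239, 0.0, 0.0]
contact_force: [-3.7, 3.1, 9.7]
gripper_width: 11.1
```

Run:
```python
from h import *
plan((586,-82,134),27.5,1)
```

```text
now [588.1 -80.7 118.4] th 27.6 tilt [ 0.02 -0.03] F [-3.7  3.1  9.7] T [0.67 1.19 0.  ] w 11.1 t 12.5
[-0.25, 0.02, -1.56] 0.1
```

Emit:
servo_tool([
  [0,-0.02,-0.05,0.1,0,0,0],
  [0,0,0,0,0,0,0],
])

```text
clock: 12.7
position: [588.0, -80.6, 117.8]
ee_rot: [0.971, 0.239, 0.0, 0.001]
contact_force: [-3.8, 0.9, 11.0]
gripper_width: 11.0
```

Emit:
servo_tool([
  [0,0,0,0.05,0,0,0],
  [0,0,0,0,0,0,0],
])

```text
clock: 12.9
position: [588.0, -80.6, 117.4]
ee_rot: [0.971, 0.239, 0.001, 0.001]
contact_force: [-2.7, 1.2, 11.5]
gripper_width: 10.7
```

Run:
```python
from h import *
plan((586,-82,134),27.5,1)
```

```text
now [588.  -80.6 117.4] th 27.6 tilt [ 0.07 -0.06] F [-2.7  1.2 11.5] T [ 0.28  1.18 -0.03] w 10.7 t 12.9
[-0.24, 0.02, -1.66] 0.11
```

Emit:
servo_tool([
  [0,0,0,0,0,0,3],
  [0,0,0,0,0,0,3],
  [0,0,0,0,0,0,0],
])

```text
clock: 13.2
position: [589.0, -80.8, 117.8]
ee_rot: [0.982, 0.188, 0.002, 0.001]
contact_force: [-1.8, 0.2, 11.2]
gripper_width: 10.5
```

Run:
```python
from h import *
plan((586,-82,134),27.5,1)
```

```text
now [589.  -80.8 117.8] th 21.6 tilt [ 0.21 -0.09] F [-1.8  0.2 11.2] T [0.01 0.7  0.09] w 10.5 t 13.2
[-0.33, -0.0, -1.62] -5.87
```

Emit:
servo_tool([
  [0,0,0,0,0,0,3],
  [0,0,0,0,0,0,3],
  [0,0,0,0,0,0,0],
])

```text
clock: 13.5
position: [589.6, -80.9, 118.0]
ee_rot: [0.991, 0.136, 0.002, 0.001]
contact_force: [-1.3, -0.8, 10.7]
gripper_width: 10.5
```

Run:
```python
from h import *
plan((586,-82,134),27.5,1)
```

```text
now [589.6 -80.9 118. ] th 15.6 tilt [ 0.28 -0.09] F [-1.3 -0.8 10.7] T [-0.1   0.39  0.07] w 10.5 t 13.5
[-0.38, 0.01, -1.6] -11.86
```

Emit:
servo_tool([
  [0,0,0,0.05,0,0,4],
  [0,0,0,0,0,0,4],
  [0,0,0,0,0,0,4],
  [0,0,0,0,0,0,0],
])

```text
clock: 13.9
position: [589.9, -80.8, 117.6]
ee_rot: [0.999, 0.032, 0.003, 0.001]
contact_force: [-1.0, -0.3, 12.1]
gripper_width: 10.9
```

Run:
```python
from h import *
plan((586,-82,134),27.5,1)
```

```text
now [589.9 -80.8 117.6] th 3.6 tilt [ 0.31 -0.09] F [-1.  -0.3 12.1] T [-0.05  0.39  0.08] w 10.9 t 13.9
[-0.39, 0.09, -1.64] -23.88
```

Emit:
servo_tool([
  [0,0,0,0,0,0,4],
  [0,0,0,0,0,0,4],
  [0,0,0,0,0,0,4],
  [0,0,0,0,0,0,4],
  [0,0,0,0,0,0,0],
])

```text
clock: 14.4
position: [589.8, -81.0, 117.6]
ee_rot: [0.994, -0.108, 0.003, 0.001]
contact_force: [-0.7, -1.3, 10.7]
gripper_width: 10.8
```

Emit:
servo_tool([
  [0,0,0,0,0,0,4],
  [0,0,0,0,0,0,4],
  [0,0,0,0,0,0,4],
  [0,0,0,0,0,0,4],
  [0,0,0,0,0,0,0],
])

```text
clock: 14.9
position: [588.9, -81.4, 117.4]
ee_rot: [0.969, -0.245, 0.002, 0.001]
contact_force: [-2.1, -3.1, 11.3]
gripper_width: 10.6
```

Run:
```python
from h import *
plan((586,-82,134),-56.5,1)
```

```text
now [588.9 -81.4 117.4] th -28.4 tilt [ 0.18 -0.14] F [-2.1 -3.1 11.3] T [-0.63  0.79  0.13] w 10.6 t 14.9
[-0.23, 0.19, -1.66] 28.12
```

Emit:
servo_tool([
  [0,0,0.06,0,0,0,4],
  [0,0,0.06,0,0,0,4],
  [0,0,0,0,0,0,4],
  [0,0,0,0,0,0,4],
  [0,0,0,0,0,0,0],
])

```text
clock: 15.4
position: [588.4, -82.2, 117.4]
ee_rot: [0.926, -0.378, 0.002, 0.0]
contact_force: [-1.8, -2.1, 10.7]
gripper_width: 11.2
```

Run:
```python
from h import *
plan((586,-82,134),-56.5,1)
```

```text
now [588.4 -82.2 117.4] th -44.4 tilt [ 0.19 -0.12] F [-1.8 -2.1 10.7] T [-0.35  0.81  0.11] w 11.2 t 15.4
[-0.19, 0.15, -1.66] 12.11
```

Emit:
servo_tool([
  [0,0,0.05,0,0,0,3],
  [0,0,0,0,0,0,3],
  [0,0,0,0,0,0,0],
])

```text
clock: 15.7
position: [588.3, -82.5, 117.5]
ee_rot: [0.905, -0.425, 0.002, 0.0]
contact_force: [-2.2, -0.9, 11.2]
gripper_width: 11.0
```

Emit:
servo_tool([
  [0,0,0,0,0,0,2],
  [0,0,0,0,0,0,2],
  [0,0,0,0,0,0,0],
])

```text
clock: 16.0
position: [588.2, -82.7, 117.5]
ee_rot: [0.89, -0.457, 0.002, 0.0]
contact_force: [-2.4, -2.8, 11.8]
gripper_width: 10.7
```

Run:
```python
from h import *
plan((586,-82,134),-56.5,1)
```

```text
now [588.2 -82.7 117.5] th -54.3 tilt [ 0.21 -0.13] F [-2.4 -2.8 11.8] T [-0.47  0.68  0.21] w 10.7 t 16.0
[-0.18, 0.14, -1.65] 2.17
```

Emit:
servo_tool([
  [0,0,0,0,0,0,1.5],
  [0,0,0,0,0,0,0],
])

```text
clock: 16.2
position: [588.1, -82.8, 117.5]
ee_rot: [0.884, -0.468, 0.002, 0.0]
contact_force: [-2.8, -1.5, 11.7]
gripper_width: 11.1
```

Run:
```python
from h import *
plan((586,-82,134),-56.5,1)
```

```text
now [588.1 -82.8 117.5] th -55.8 tilt [ 0.2  -0.14] F [-2.8 -1.5 11.7] T [-0.51  0.73  0.26] w 11.1 t 16.2
[-0.18, 0.13, -1.65] 0.68
```

Emit:
servo_tool([
  [0,0,0,0,0,0,1.5],
  [0,0,0,0,0,0,0],
])

```text
clock: 16.4
position: [588.0, -82.8, 117.5]
ee_rot: [0.878, -0.48, 0.002, 0.0]
contact_force: [-1.6, -1.5, 10.8]
gripper_width: 10.7
```

Run:
```python
from h import *
plan((586,-82,134),-56.5,1)
```

```text
now [588.  -82.8 117.5] th -57.3 tilt [ 0.19 -0.14] F [-1.6 -1.5 10.8] T [-0.61  0.78  0.34] w 10.7 t 16.4
[-0.18, 0.12, -1.65] -0.81
```

Emit:
servo_tool([
  [0,0,0,0,0,0,1.5],
  [0,0,0,0,0,0,0],
])

```text
clock: 16.6
position: [587.5, -83.0, 117.4]
ee_rot: [0.871, -0.491, 0.002, 0.001]
contact_force: [-3.1, -2.4, 11.5]
gripper_width: 10.8
```

Run:
```python
from h import *
plan((586,-82,134),-56.5,1)
```

```text
now [587.5 -83.  117.4] th -58.8 tilt [ 0.11 -0.16] F [-3.1 -2.4 11.5] T [-0.65  1.1   0.38] w 10.8 t 16.6
[-0.16, 0.07, -1.66] -2.3
```

Emit:
servo_tool([
  [0,0,0,0,0,0,1.5],
  [0,0,0,0,0,0,0],
])

```text
clock: 16.8
position: [587.0, -83.1, 117.4]
ee_rot: [0.865, -0.502, 0.001, 0.001]
contact_force: [-3.5, -3.5, 13.1]
gripper_width: 10.7
```

Run:
```python
from h import *
plan((586,-82,134),-56.5,1)
```

```text
now [587.  -83.1 117.4] th -60.2 tilt [ 0.05 -0.18] F [-3.5 -3.5 13.1] T [-0.76  1.33  0.63] w 10.7 t 16.8
[-0.15, 0.03, -1.66] -3.74
```

That is the solid stop. I'll back off 2° and let up gently.

Emit:
servo_tool([
  [0,0,0,0,0,0,-2],
  [0,0,0,-0.1,0,0,0],
  [0,0,0,-0.1,0,0,0],
  [0,0,0,0,0,0,0],
])

```text
clock: 17.2
position: [587.2, -83.1, 118.8]
ee_rot: [0.873, -0.488, 0.001, 0.001]
contact_force: [-3.5, -2.7, 9.8]
gripper_width: 10.6
```

Run:
```python
from h import *
plan((586,-82,134),-56.5,1)
```

```text
now [587.2 -83.1 118.8] th -58.4 tilt [ 0.08 -0.12] F [-3.5 -2.7  9.8] T [-0.7   0.86 -0.03] w 10.6 t 17.2
[-0.15, 0.04, -1.52] -1.92
```

Emit:
servo_tool([
  [0,0,0,-0.1,0,0,0],
  [0,0,0,-0.1,0,0,0],
  [0,0,0,0,0,0,0],
])

```text
clock: 17.5
position: [587.2, -83.0, 120.3]
ee_rot: [0.873, -0.488, 0.001, 0.001]
contact_force: [-2.6, -2.8, 8.3]
gripper_width: 11.0
```

Run:
```python
from h import *
plan((586,-82,134),-56.5,1)
```

```text
now [587.2 -83.  120.3] th -58.4 tilt [ 0.07 -0.11] F [-2.6 -2.8  8.3] T [-0.88  0.6  -0.07] w 11.0 t 17.5
[-0.15, 0.05, -1.37] -1.92
```

Emit:
servo_tool([
  [0,0,0,-0.1,0,0,0],
  [0,0,0,0,0,0,0],
])

```text
clock: 17.7
position: [587.1, -83.0, 121.0]
ee_rot: [0.873, -0.488, 0.001, 0.001]
contact_force: [-2.0, -2.5, 6.2]
gripper_width: 10.5
```

Emit:
servo_tool([
  [0,0,0,-0.1,0,0,0],
  [0,0,0,0,0,0,0],
])

```text
clock: 17.9
position: [587.1, -83.0, 121.7]
ee_rot: [0.873, -0.488, 0.001, 0.001]
contact_force: [-1.1, -4.7, 5.7]
gripper_width: 10.6
```

Run:
```python
from h import *
plan((586,-82,134),-56.5,1)
```

```text
now [587.1 -83.  121.7] th -58.4 tilt [ 0.06 -0.11] F [-1.1 -4.7  5.7] T [-1.33  0.3  -0.01] w 10.6 t 17.9
[-0.14, 0.05, -1.23] -1.93
```

Emit:
servo_tool([
  [0,0,0,-0.1,0,0,0],
  [0,0,0,0,0,0,0],
])

```text
clock: 18.1
position: [587.1, -83.0, 121.9]
ee_rot: [0.873, -0.488, 0.001, 0.001]
contact_force: [0.2, -6.0, 2.6]
gripper_width: 10.6
```

Run:
```python
from h import *
plan((586,-82,134),-56.5,1)
```

```text
now [587.1 -83.  121.9] th -58.4 tilt [ 0.04 -0.1 ] F [ 0.2 -6.   2.6] T [-1.53 -0.16 -0.02] w 10.6 t 18.1
[-0.14, 0.04, -1.21] -1.94
```

Emit:
servo_tool([
  [0,0,0,-0.05,0,0,0],
  [0,0,0,0,0,0,0],
])

```text
clock: 18.3
position: [587.1, -83.0, 122.0]
ee_rot: [0.873, -0.488, 0.001, 0.001]
contact_force: [1.1, -5.2, 0.3]
gripper_width: 10.6
```

The cover is held down in its notches at z 122: the lift is blocked and the spring load is off the wrist. I'll open and withdraw straight up.

Emit:
servo_tool([
  [0.4,0,0,0,0,0,0],
  [0.7,0,0,0,0,0,0],
  [1,0,0,0,0,0,0],
  [1,0,0,0,0,0,0],
  [1,0,0,0,0,0,0],
  [1,0,0,0,0,0,0],
])

```text
clock: 18.9
position: [586.8, -81.5, 122.3]
ee_rot: [0.873, -0.488, 0.0, -0.0]
contact_force: [0.1, -0.7, -1.0]
gripper_width: 85.1
```

Emit:
servo_tool([
  [1,0,0,-1,0,0,0],
  [1,0,0,-3,0,0,0],
  [1,0,0,-4,0,0,0],
  [1,0,0,-4,0,0,0],
  [1,0,0,-4,0,0,0],
  [1,0,0,-2,0,0,0],
  [1,0,0,0,0,0,0],
])

```text
clock: 19.6
position: [588.3, -81.8, 307.6]
ee_rot: [0.873, -0.488, 0.004, -0.002]
contact_force: [-0.9, 0.6, 0.1]
gripper_width: 85.4
```

Run:
```python
from h import *
plan((420,-330,270),-56.5,6)
```

```text
now [588.3 -81.8 307.6] th -58.4 tilt [ 0.55 -0.  ] F [-0.9  0.6  0.1] T [-0.03 -0.02  0.04] w 85.4 t 19.6
[2.05, 4.56, 0.63] -0.32
[2.03, 4.57, 0.63] -0.32
[2.0, 4.58, 0.63] -0.32
[1.98, 4.59, 0.63] -0.32
[1.95, 4.6, 0.63] -0.32
[1.93, 4.61, 0.63] -0.32
```

Now I clear the view and check.

Emit:
servo_tool([
  [1,2,4.5,0,0,0,0],
  [1,2,4.5,0,0,0,0],
  [1,2,4.5,0,0,0,0],
  [1,2,4.5,0,0,0,0],
  [1,2,4.5,0,0,0,0],
  [1,2,4.5,0,0,0,0],
  [1,0,0,0,0,0,0],
])

```text
clock: 20.3
position: [415.9, -328.4, 301.8]
ee_rot: [0.871, -0.491, -0.001, 0.0]
contact_force: [-0.3, 0.9, 0.1]
gripper_width: 85.5
```

Run:
```python
from h import *
s=avg('scene',3);t=avg('top',3)
cv2.imwrite('pics/end.png',np.hstack([crop(s,(235,175),50,4),crop(t,(270,185),50,4)]))
cv2.imwrite('pics/s1.png',s['image'][:,:,::-1])
for n,d,c,R0 in(('top',t,(282,180),11),('scene',s,(226,163),14)):
    k=8;r=20;U=cv2.resize(d['f'][c[1]-r:c[1]+r+1,c[0]-r:c[0]+r+1],None,fx=k,fy=k,interpolation=1); g=U.max(2)
    m=(g<90)&(np.hypot(*(np.indices(g.shape)-g.shape[0]/2))<R0*k); _,l,st,_=cv2.connectedComponentsWithStats(m.astype(np.uint8)); j=1+st[1:,4].argmax()
    W=np.array([ray(d,(p+.5)/k-.5+np.array(c)-r,135)[:2] for p in np.argwhere(l==j)[::7,::-1]]); w,V=np.linalg.eigh(np.cov(W.T)); u=V[:,1]
    print(n,W.mean(0).round(1),np.degrees(np.arctan2(u[1],u[0])).round(1),np.sqrt(12*w).round(1))
```

```text
top [584.8 -81. ] 122.0 [10.6 57.7]
scene [593.7 -68.2] 114.0 [28.6 61.2]
```

View pics/end.png

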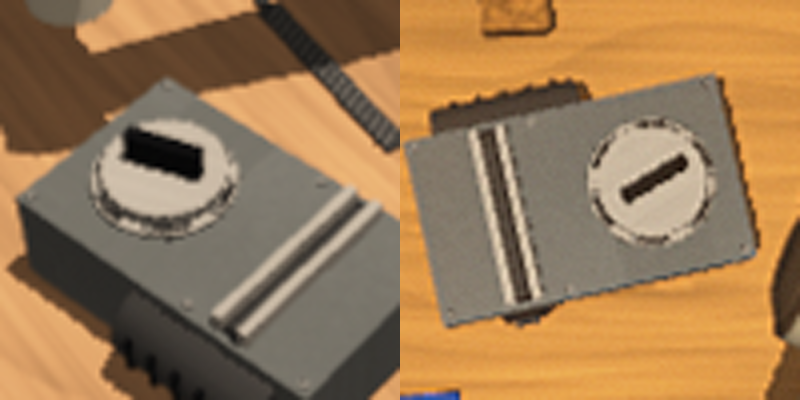

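View pics/s1.png

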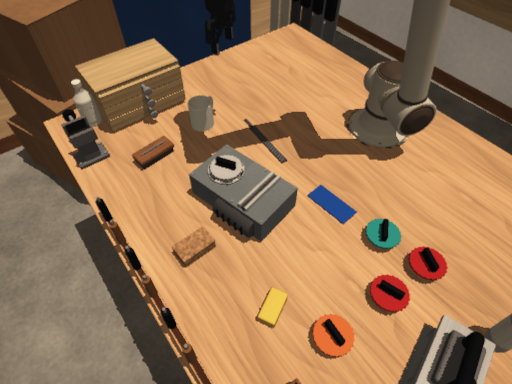

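The cover sits level and central in the port: wing at top (282,180), heading 122° (-58°), which matches the release. Everything else is where it was, so I'm handing in.

```bash
python3 -c "
from bench import *
print(job_done()); print(read_state()['clock'])"
```

```text
the job is handed in; nothing more can be done
None
the job is handed in; nothing more can be done
```

The cover is back in the port and, by feel, locked. I handed the job in at about 20.6 s on the robot clock.

**What I did:** I gripped the aluminium cover by its wing and felt the plug into the hole. The lugs went into the keyways at a heading of about 27.6°. I pressed the sprung ring down to about 13 N and turned clockwise to the stop, about 88° by the gripper. I then backed off 2°, let it up, released it and withdrew. Contact forces read at the end of each move call peaked at about 14 N.

**What the last checks showed:**
- **Lock:** when I let up, the cover rose about 4.5 mm by the gripper. It then held at TCP z 122 mm while the upward load on the wrist fell away, so the notches were holding it against the ring.
- **Position:** after release the top view put the wing at 122° (the same line as -58°) and at (585, -81). That matches the release pose of -58.4° at (587, -83) within about 3 mm. The disc looks level and central, and nothing else appears to have moved.

**What disagreed:**
- The scene camera read the cover up to about 15 mm off and the wing at 114°, partly because its mask took in the wing's side face. It had read off by several mm all along, so I relied on the top view and on feel.
- The final rotation was about 86° rather than 84°, inside the 3° play. I did not test the lock by turning the cover back.

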